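# Turn the card of the packing guide

## Task

A lidded sauce pot was left standing on the bare page of the packing guide. With your fingertips push the pot off the guide so that it stands upright on the table, then turn the half-raised card over the spine and press it down flat on that page. Take nothing between the fingers and lift nothing, and leave everything else where it is.

Things in the scene. Friction and masses are not known exactly. Their poses are not given: they have to be found in the camera images.
- guide: Packing guide, fixed to the table: grey plate 180 (x) x 290 (y) x 6 mm high, a page each side of a steel ring spine. Origin under its middle, at table height; x along the spine, +y towards the page over which the card stands half raised at the start, -y towards the bare page. Spine: 170 mm long, rings 15 mm in diameter, axis (the card's hinge) over the origin, 9 mm above the table.
- card (a joint): Angle of the rigid white card about the spine: 0 = flat on the +y page, 1.57 = upright, 3.14 = flat on the bare page (also the stop; its upper face is then 11.5 mm above the table). Starts between 0.6 and 1.0. The hinge is stiff (friction about 0.12 N m; the card weighs 100 g): it stays at whatever angle it is left.
- card_edge (a point): Middle of the outer edge of the card's tab, at half thickness, 137 mm from the hinge axis. x along the spine, y outward from the spine, z normal to the card. The card is a 5 mm plate, 160 mm along the spine, reaching from 8 to 125 mm from the hinge axis; the tab, 50 mm wide in the middle of its free edge, reaches to 137 mm.
- pot: The sauce pot to push off: a brown kraft-board pot with a lid, 60 mm in diameter at the lid (56 mm just below it, 50 mm at the foot), 45 mm high, about 120 g, loose. Origin at the centre of its underside, z up. It starts standing on the bare page, 80 to 100 mm from the spine.
- spare_pot: A second sauce pot of the same make, already on the table near the robot-side end of the guide; leave it. Origin at the centre of its underside.
- shaker: Steel shaker, 44 mm in diameter, 84 mm high, on the table beyond the far end of the spine; leave it. Origin at the centre of its underside.
- bottle: Amber bottle, 54 mm in diameter, 110 mm high, on the table outside the card's side of the guide; leave it. Origin at the centre of its underside.
- tomato_box: Open kraft box of tomatoes, 170 x 120 x 45 mm, on the table at the near right; leave it. Origin at the centre of its underside.
- bowls: Stack of kraft bowls, 146 mm in diameter, 83 mm high, on the table at the far right; leave it. Origin at the centre of its underside.
Things that resemble listed ones, but are neither listed nor needed, are in the scene too. What is shaped like the pot but turquoise or yellow is not meant.

How it is judged (in metres and radians):
On the way, in this order (a step that is already met when the one before it is completed fails the run):
1. the sauce pot stands upright on the table, off the guide (height (world z) of pot below 0.0025 m and angle between pot's own z axis and vertical below 0.05 rad), for 0.2 s.
2. the card is turned over and lies flat on the bare page (value of joint card above 3.08159 rad), for 0.2 s.
At the end, for the whole second after the job is handed in: The card lies flat on the page where the pot stood (joint within 0.06 rad of 3.14) and is at rest; the pot stands upright and still on the table, wholly off the guide; the bystanders are within 40 mm of where they were (all of step 1 and value of joint card above 3.08159 rad and velocity of joint card below 0.05 rad/s and linear speed of pot below 0.02 m/s and distance of each of spare_pot, shaker, bottle, tomato_box, bowls from where it was at the start of the episode below 0.04 m); the robot touches nothing.
It fails at once if the sauce pot is lifted (more than 20 mm above the table) (height (world z) of pot above 0.02 m).
It fails at once if the sauce pot is tipped over (angle between pot's own z axis and vertical above 0.6 rad).
It fails at once if the sauce pot is taken between the fingers (horizontal distance between the grasp point and pot below 0.022 m and z of the grasp point in the frame of pot below 0.045 m).
It fails at once if the card is pinched between the fingers (z of the grasp point in the frame of card_edge between -0.004 and 0.004 m and x of the grasp point in the frame of card_edge between -0.08 and 0.08 m and y of the grasp point in the frame of card_edge between -0.137 and 0 m).
It fails at once if something else on the table is moved more than 40 mm (distance of any of spare_pot, shaker, bottle, tomato_box, bowls from where it was at the start of the episode above 0.04 m).
It also fails if it takes over 64 s, if anything falls off the work surface, if the arm or the gripper's body presses on something with over 40 N, if the wrist force passes 120 N, or if a joint passes its speed limit or range.

## Robot

A 6-joint arm with a two-finger parallel gripper is mounted at the origin on the work surface. World frame = base frame: x ahead of the robot, y to its left, z up, the work surface at z = 0. Lengths are in m, angles in degrees, forces in N, time in s.
With the tool pointing down it reaches from about 0.3 to 0.75 m from the base axis. Payload 8.5 kg.
Tool frame: the origin (TCP) lies on the centre line of the jaws, within the pads' length; the fingertips stand 14 mm ahead of it and the grasp point (between the pads) lies 5 mm behind it; z points along the fingers, x is the direction in which the jaws open and shut, and the axes are right-handed (so a half turn about z gives the same grasp; the last joint's range is limited). The gripper opens to 85 mm and grips with 20 to 120 N. Pads are 22 mm wide; open, the fingers measure 114 mm over their backs; the gripper's body (76 mm by 85 mm) begins 54 mm behind the grasp point. The pads swing forward as they close: fully open they stand 13 mm farther back than shut.
Start: joints at [-87.049, 21.807, 74.336, -0, 83.858, -12.336], TCP at [0.145, -0.531, 0.245] pointing down, gripper open.
Joint ranges: [-178.18, 178.18], [-50.72, 133.34], [12.68, 142.11], [-81.47, 261.47], [9.98, 163.14], [-165.26, 165.26]. Speed limits (degrees/s): [136.94, 136.94, 180, 180, 180, 180].

## Interface

Orientations are given as a 3x3 rotation matrix whose columns are the frame's x, y, z axes.
In Python, from rig import * gives the robot as it stands.
- The arm moves only by the shell command python3 -m crank 'ROWS' [FORCE]. ROWS is JSON, one flat list of numbers, 7 for each row, row after row: the turn, a rotation vector about the world's x, y, z in rad, then the shift along the world's x, y, z in m, then the opening in per cent of the stroke, from 0 (shut) to 100 (fully open). A call has 1 to 20 rows; each row shifts and turns the commanded pose from where the row before left it; what a row does not reach is not made up. A row lasts 1/10 s, in which the tool goes at most 50 mm and 8.59 degrees, less where a joint would pass 70% of its speed; a pose out of reach is approached as far as the arm can. A call is refused whole if a number of a shift passes 0.05 or a number of a turn 0.15, either way. A call with a gripper value outside its range is refused whole. The fingers move at their own pace and stop on an object; FORCE is the grip in N (left out, the last holds). Time passes only in rows, so rows that do not move let the fingers close. It gives the time, the measured TCP pose, the force and the opening at its end, in the units of the state.
- observe(): the state, without advancing time (a new reading comes with each control period).
- get_image(name): name is "side" or "top"; returns a dict with "frame" (480x640x3 uint8, red, green, blue), "fov_y" (degrees; the focal length in pixels is half the picture's height over the tangent of half this angle, whatever the lens; pixels are square), "cx", "cy" (the principal point, pixels), "world_to_cam" (4x4, takes a point from world to camera coordinates). Camera axes: x right, y up, looking along -z (the intrinsics and any distortion apply to the point x, -y, -z); pixel columns grow to the right and rows downward; lengths in m; the calibration is good to about 2 mm. A picture is of the moment at which its call begins. There is no depth.
- close_job(): hands the job in, once; it reports no verdict.
The state is a dict: "time_s": time; "q": joint angles; "qvel": joint speeds; "joint_efforts": joint torques, N m; "position": TCP position; "tool_rot": TCP orientation; "ft_force": force on the tool from outside, world axes, zero at the start; "wrist_torque": the same for the moment, N m; "grip_width": finger opening in m.
Only numpy, scipy, OpenCV 4.12 (cv2) and the standard library are available. Lean on these libraries where they do the work, as an engineer would, in place of code of your own. Each camera call takes 0.05 s, during which the arm holds its last target. There are 200 camera calls.

## Working session

There is one attempt and no reset: what is moved stays moved. The work goes in short steps, Python scripts to look and compute and a shell command to move; the robot and the scene stay as the last step left them, time stands still between calls to the robot, and variables do not carry over. Pictures are saved under pics/ and viewed, about 8 in all and at most 12, crops included, and the job is handed in when it is done.

```bash
mkdir -p pics; python3 - <<'E'
from rig import *
import cv2
for n in("top","side"):
    d=get_image(n); cv2.imwrite(f"pics/{n}0.png",d["frame"][:,:,::-1]); print(n,{k:v for k,v in d.items() if k!="frame"})
print(observe())
E
```

```text
top {'fov_y': 53.568602929444175, 'cx': 321.6086219160202, 'cy': 241.08919761070825, 'world_to_cam': array([[-0.00197226, -0.99967431,  0.02544374, -0.04546928],
       [ 0.99300231,  0.00104654,  0.11809028, -0.54653868],
       [-0.11807844,  0.02549859,  0.99267684, -1.0407277 ],
       [ 0.        ,  0.        ,  0.        ,  1.        ]])}
side {'fov_y': 51.07814844060948, 'cx': 317.85745901381114, 'cy': 232.52034667042955, 'world_to_cam': array([[-0.99651186, -0.07958411, -0.02510949,  0.54758262],
       [ 0.02508935, -0.57268204,  0.81939356, -0.06339716],
       [-0.07959046,  0.81590542,  0.57268116, -0.99514976],
       [ 0.        ,  0.        ,  0.        ,  1.        ]])}
{'time_s': 0.1, 'q': array([-8.70482100e+01,  2.18373421e+01,  7.43793097e+01, -1.56797671e-04,
        8.38573976e+01, -1.23351158e+01]), 'qvel': array([-0.03503758,  0.04121733, -0.08291455,  0.02882098, -0.05922489,
       -0.06240368]), 'joint_efforts': array([ 2.90193013e-03, -4.49219906e+01, -2.31657743e+01, -1.75260070e-04,
        3.72440438e-03, -8.59069530e-06]), 'position': array([ 0.14499947, -0.53029212,  0.244778  ]), 'tool_rot': array([[ 2.63652846e-01, -9.64617630e-01, -6.92706201e-05],
       [-9.64616805e-01, -2.63652714e-01,  1.29055107e-03],
       [-1.26315171e-03, -2.73437860e-04, -9.99999165e-01]]), 'ft_force': array([-0.41306869, -0.38962086, -0.32683508]), 'wrist_torque': array([ 0.02791974, -0.02628554, -0.0075699 ]), 'grip_width': 0.08527577066626162}
```

View pics/top0.png

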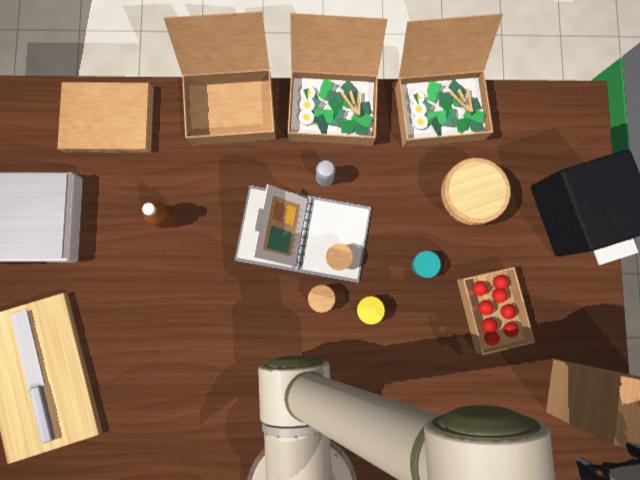

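View pics/side0.png

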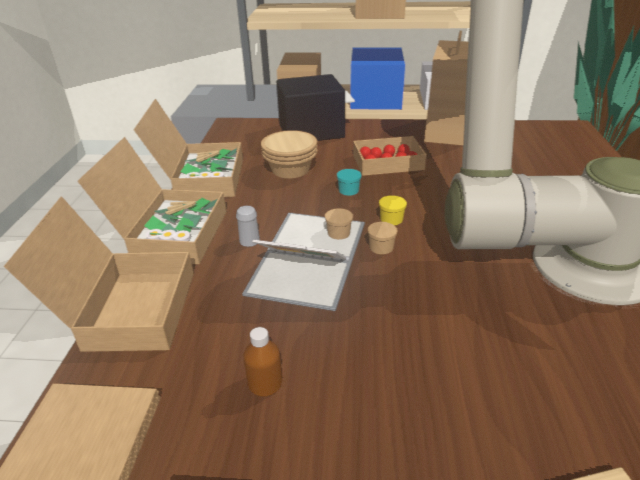

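The top view shows the guide with corners near (250,186), (371,206), (361,281) and (236,261). The card stands over its left page. There are four pot-shaped things:
- Kraft at (340,257), on the bare page. This is the one meant.
- Kraft at (322,298), on the table. This is the spare.
- Yellow at (371,310), not meant.
- Turquoise at (427,264), not meant.

I'll measure these and confirm with a crop.

```bash
cat > h.py <<'E'
from rig import *
import cv2, numpy as np
def ray(d,u,v):
    f=240/np.tan(np.radians(d["fov_y"]/2)); W=d["world_to_cam"]
    c=np.array([(u-d["cx"])/f,-(v-d["cy"])/f,-1.]); R=W[:3,:3]
    return -R.T@W[:3,3], R.T@c
def onz(d,u,v,z):
    o,r=ray(d,u,v); return o+r*(z-o[2])/r[2]
def proj(d,p):
    f=240/np.tan(np.radians(d["fov_y"]/2)); W=d["world_to_cam"]
    c=W[:3,:3]@np.asarray(p)+W[:3,3]; return np.array([d["cx"]+f*c[0]/-c[2],d["cy"]-f*c[1]/-c[2]])
E
python3 - <<'E'
from h import *
np.set_printoptions(precision=4,suppress=True)
d=get_image("top"); s=get_image("side")
for n,uv,z in [("c",(250,186),.006),("c",(371,206),.006),("c",(361,281),.006),("c",(236,261),.006),("pot",(339.5,256.5),.051),("spare",(322,298),.045),("yel",(371,310),.045),("turq",(427,264),.045),("shaker",(325,170),.084),("bottle",(150,209),.11)]:
    print(n,onz(d,*uv,z))
for n,uv,z in [("pot",(339,217),.051),("spare",(382,231),.045),("c",(288,214),.006),("c",(365,218),.006),("c",(330,303),.006),("c",(248,295),.006)]: print("side",n,onz(s,*uv,z))
a=cv2.resize(d["frame"][150:330,220:400],(600,600),interpolation=cv2.INTER_CUBIC)
b=cv2.resize(s["frame"][190:320,235:415],(800,578),interpolation=cv2.INTER_CUBIC)
cv2.imwrite("pics/a.png",a[:,:,::-1]);cv2.imwrite("pics/b.png",b[:,:,::-1])
E
```

```text
c [0.6793 0.1209 0.006 ]
c [ 0.6326 -0.1623  0.006 ]
c [ 0.4575 -0.1368  0.006 ]
c [0.5035 0.1501 0.006 ]
pot [ 0.5101 -0.0848  0.051 ]
spare [ 0.4189 -0.046   0.045 ]
yel [ 0.3925 -0.1538  0.045 ]
turq [ 0.4938 -0.2807  0.045 ]
shaker [ 0.6972 -0.0521  0.084 ]
bottle [0.6046 0.3153 0.11  ]
side pot [ 0.509  -0.0729  0.051 ]
side spare [ 0.419  -0.0334  0.045 ]
side c [ 0.6307 -0.1494  0.006 ]
side c [ 0.453  -0.1399  0.006 ]
side c [0.5156 0.1446 0.006 ]
side c [0.6698 0.131  0.006 ]
```

View pics/a.png

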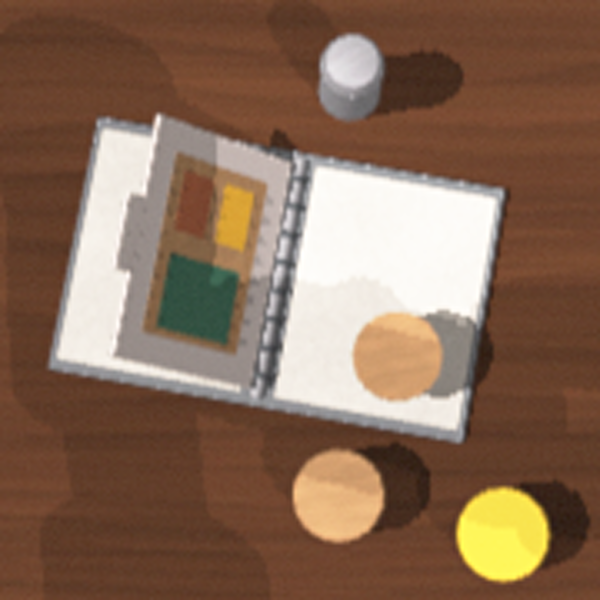

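View pics/b.png

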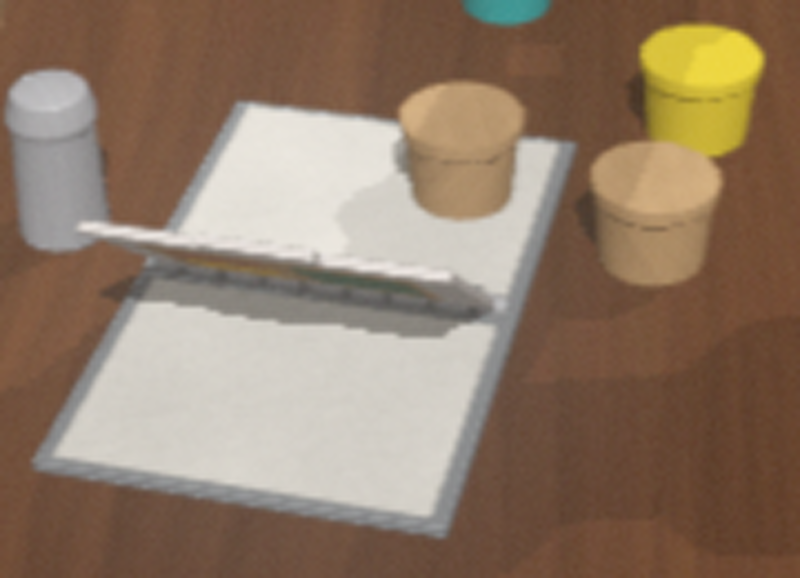

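The crops confirm the target: kraft pot at crop (397,355), standing on the bare page at world (0.510,-0.079). The card leans over the +y page. The guide centre is about (0.567,-0.005) and its y axis is about (0.16,0.987). I'll push along -y of the guide, with the tool yawed to suit and tilted so the tips lead.

```bash
python3 -m crank '[0,0,0.0634,0.0208,0.0285,0,35, 0,0,0.0634,0.0208,0.0285,0,35, 0,0,0.0634,0.0208,0.0285,0,35, 0,0,0.0634,0.0208,0.0285,0,35, 0,0,0.0634,0.0208,0.0285,0,35, 0,0,0.0634,0.0208,0.0285,0,35, 0,0,0.0634,0.0208,0.0285,0,35, 0,0,0.0634,0.0208,0.0285,0,35, 0,0,0.0634,0.0208,0.0285,0,35, 0,0,0.0634,0.0208,0.0285,0,35, 0,0,0.0634,0.0208,0.0285,0,35, 0,0,0.0634,0.0208,0.0285,0,35, 0,0,0.0634,0.0208,0.0285,0,35, 0,0,0.0634,0.0208,0.0285,0,35, 0,0,0.0634,0.0208,0.0285,0,35, 0,0,0.0634,0.0208,0.0285,0,35, 0,0,0.0634,0.0208,0.0285,0,35, 0,0,0.0634,0.0208,0.0285,0,35, 0,0,0,0,0,0,35, 0,0,0,0,0,0,35]'
```

```text
time_s: 2.2
position: [0.5193, -0.0171, 0.245]
tool_rot: [[0.987, -0.161, -0.001], [-0.161, -0.987, -0.0], [-0.001, 0.0, -1.0]]
ft_force: [0.4, 0.1, 0.1]
grip_width: 0.0297
```

```bash
python3 -m crank '[-0.115,0.0187,0,0,0,-0.02,35, -0.115,0.0187,0,0,0,-0.02,35, -0.115,0.0187,0,0,0,-0.02,35, 0,0,0,0,0,-0.02,35, 0,0,0,0,0,-0.02,35, 0,0,0,0,0,0,35, 0,0,0,0,0,0,35]'; python3 -c "
from rig import *;o=observe();print(o['tool_rot'],o['q'])"
```

```text
time_s: 2.9
position: [0.5193, -0.0184, 0.1459]
tool_rot: [[0.987, -0.154, -0.055], [-0.163, -0.927, -0.338], [0.001, 0.343, -0.939]]
ft_force: [0.5, 0.5, -0.1]
grip_width: 0.0296
[[ 9.86564172e-01 -1.53699492e-01 -5.53859170e-02]
 [-1.63372970e-01 -9.26811957e-01 -3.38125523e-01]
 [ 6.37390988e-04  3.42631089e-01 -9.39469814e-01]] [ -5.80148204  26.90143309  86.60897073 -21.46334934  69.17086586
  11.79130891]
```

```bash
python3 - <<'E'
from h import *
d=get_image("top")
c=np.array([.5675,-.005]);gy=np.array([.161,.987]);gx=np.array([.987,-.161])
print(c)
for th in np.arange(.6,1.05,.05):
    y=.137*np.cos(th);z=.009+.137*np.sin(th)
    p=proj(d,[*(c+gy*y),z]); print(round(th,2),p, (p-[220,150])/.3)
E
```

```text
[ 0.5675 -0.005 ]
0.6 [251.3269943  219.96818288] [104.42331433 233.22727627]
0.65 [252.86442873 219.848871  ] [109.54809577 232.82957001]
0.7 [254.55644424 219.76479272] [115.18814746 232.54930908]
0.75 [256.40013277 219.71676818] [121.33377591 232.38922728]
0.8 [258.39189728 219.70549751] [127.97299092 232.35165838]
0.85 [260.52744028 219.73155112] [135.09146759 232.43850373]
0.9 [262.8017581  219.79536056] [142.67252701 232.65120188]
0.95 [265.20914113 219.89721016] [150.69713711 232.99070053]
1.0 [267.74318052 220.03722942] [159.14393507 233.45743139]
```

The card angle is about 0.79 rad, which leaves clearance for the gripper body. Descending.

```bash
python3 -m crank '[0,0,0,0,0,-0.02,35, 0,0,0,0,0,-0.02,35, 0,0,0,0,0,-0.02,35, 0,0,0,0,0,-0.02,35, 0,0,0,0,0,-0.02,35, 0,0,0,0,0,-0.014,35, 0,0,0,0,0,0,35, 0,0,0,0,0,0,35]'; python3 - <<'E'
from h import *
for i,n in enumerate(("top","side")):
    d=get_image(n)["frame"]; c=d[150:330,220:400] if n=="top" else d[180:320,260:440]
    cv2.imwrite(f"pics/c{i}.png",cv2.resize(c,(400,400 if n=="top" else 311),interpolation=cv2.INTER_CUBIC)[:,:,::-1])
a=cv2.imread("pics/c0.png");b=cv2.imread("pics/c1.png");b=cv2.copyMakeBorder(b,0,89,0,0,cv2.BORDER_CONSTANT);cv2.imwrite("pics/c.png",np.hstack([a,b]))
E
```

```text
time_s: 3.75
position: [0.5199, -0.0177, 0.0322]
tool_rot: [[0.987, -0.153, -0.054], [-0.162, -0.927, -0.338], [0.002, 0.343, -0.94]]
ft_force: [1.0, -0.4, 0.7]
grip_width: 0.0298
```

View pics/c.png

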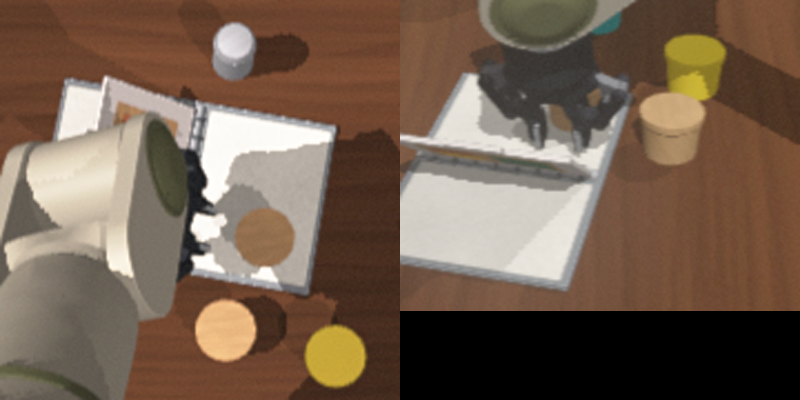

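The fingers are behind the pot, clear of the card and the spine. The lid is at about (264,237) in the left crop and the fingers at about (205,220). I'll push in two stages.

```bash
python3 -m crank '[0,0,0,-0.0025,-0.006,0,35, 0,0,0,-0.001,-0.006,0,35, 0,0,0,-0.001,-0.006,0,35, 0,0,0,-0.001,-0.006,0,35, 0,0,0,-0.001,-0.006,0,35, 0,0,0,-0.001,-0.006,0,35, 0,0,0,-0.001,-0.006,0,35, 0,0,0,-0.001,-0.006,0,35, 0,0,0,-0.001,-0.006,0,35, 0,0,0,-0.001,-0.006,0,35, 0,0,0,0,0,0,35]'; python3 - <<'E'
from h import *
for i,n in enumerate(("top","side")):
    d=get_image(n)["frame"]; c=d[150:330,270:450] if n=="top" else d[150:290,260:440]
    cv2.imwrite(f"pics/c{i}.png",cv2.resize(c,(400,400 if n=="top" else 311),interpolation=cv2.INTER_CUBIC)[:,:,::-1])
a=cv2.imread("pics/c0.png");b=cv2.imread("pics/c1.png");b=cv2.copyMakeBorder(b,0,89,0,0,cv2.BORDER_CONSTANT);cv2.imwrite("pics/d.png",np.hstack([a,b]))
E
```

```text
time_s: 4.95
position: [0.5077, -0.0783, 0.0313]
tool_rot: [[0.987, -0.153, -0.055], [-0.163, -0.927, -0.338], [0.0, 0.343, -0.939]]
ft_force: [-0.1, -1.3, 0.7]
grip_width: 0.0302
```

View pics/d.png

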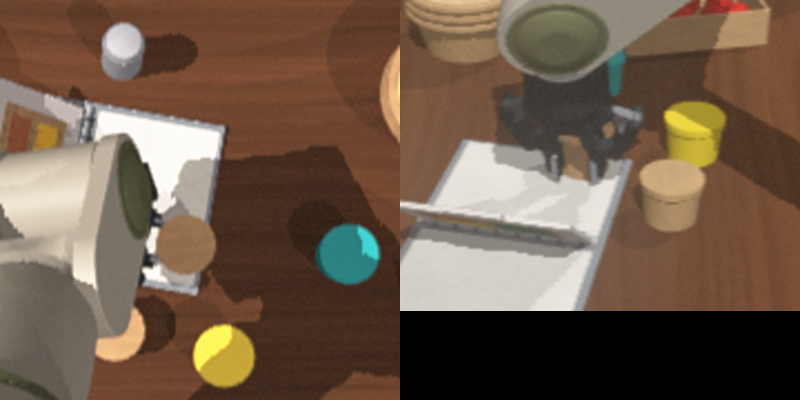

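The pot sits squarely between both fingertips: lid at crop (186,243), page edge at about x=209. It needs about 65 mm more, and the turquoise pot at (348,253) stays clear.

```bash
python3 -m crank '[0,0,0,-0.001,-0.005,0,35, 0,0,0,-0.001,-0.005,0,35, 0,0,0,-0.001,-0.005,0,35, 0,0,0,-0.001,-0.005,0,35, 0,0,0,-0.001,-0.005,0,35, 0,0,0,-0.001,-0.005,0,35, 0,0,0,-0.001,-0.005,0,35, 0,0,0,-0.001,-0.005,0,35, 0,0,0,-0.001,-0.005,0,35, 0,0,0,-0.001,-0.005,0,35, 0,0,0,-0.001,-0.005,0,35, 0,0,0,-0.001,-0.005,0,35, 0,0,0,-0.001,-0.005,0,35, 0,0,0,0,0,0,35]';python3 -m crank '[0,0,0,0.001,0.006,0,35, 0,0,0,0.002,0.012,0.003,35, 0,0,0,0.003,0.02,0.01,35, 0,0,0,0,0.01,0.03,35, 0,0,0,0,0,0.04,35, 0,0,0,0,0,0.04,0, 0,0,0,0,0,0,0]'; python3 - <<'E'
from h import *
for i,n in enumerate(("top","side")):
    d=get_image(n)["frame"]; c=d[150:330,270:450] if n=="top" else d[150:290,260:440]
    cv2.imwrite(f"pics/c{i}.png",cv2.resize(c,(400,400 if n=="top" else 311),interpolation=cv2.INTER_CUBIC)[:,:,::-1])
a=cv2.imread("pics/c0.png");b=cv2.imread("pics/c1.png");b=cv2.copyMakeBorder(b,0,89,0,0,cv2.BORDER_CONSTANT);cv2.imwrite("pics/e.png",np.hstack([a,b]))
E
```

```text
time_s: 6.45
position: [0.4948, -0.1432, 0.0313]
tool_rot: [[0.987, -0.153, -0.055], [-0.163, -0.927, -0.338], [0.001, 0.343, -0.939]]
ft_force: [0.4, 0.2, -0.4]
grip_width: 0.0299
time_s: 7.15
position: [0.503, -0.0937, 0.1594]
tool_rot: [[0.987, -0.154, -0.046], [-0.16, -0.926, -0.34], [0.01, 0.343, -0.939]]
ft_force: [0.1, 0.6, -0.7]
grip_width: 0.0015
```

View pics/e.png

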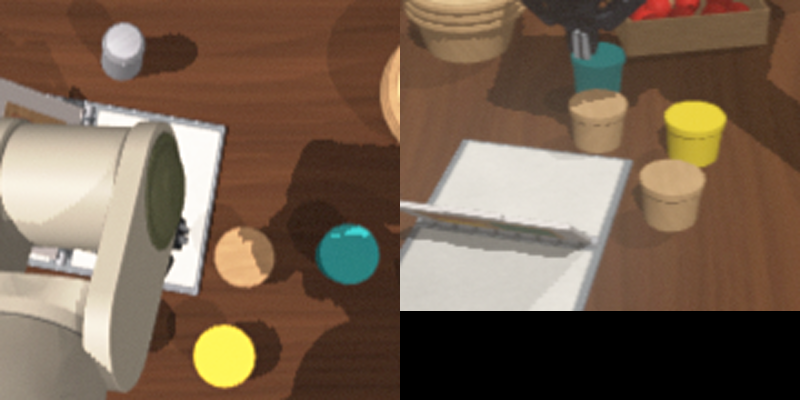

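The pot at crop (243,256) stands upright on the table, about 10 mm clear of the guide edge. Next I'll carry the closed fingers over to the card's outer side.

```bash
python3 -m crank '[0,0,0,0,0,0.02,0, 0,0,0,0,0,0.02,0, 0,0,0,0.009,0.025,0.005,0, 0,0,0,0.009,0.025,0,0, 0,0,0,0.009,0.025,0,0, 0,0,0,0.009,0.025,0,0, 0,0,0,0.009,0.025,0,0, 0,0,0,0.009,0.025,0,0, 0,0,0,0.009,0.025,0,0, 0,0,0,0.009,0.025,0,0, 0,0,0,0.009,0.025,0,0, 0,0,0,0.009,0.025,0,0, 0,0,0,0,0,0,0, 0,0,0,0,0,0,0]'; python3 -m crank '[0,0,0,0,0,-0.02,0, 0,0,0,0,0,-0.02,0, 0,0,0,0,0,-0.02,0, 0,0,0,0,0,-0.02,0, 0,0,0,0,0,-0.02,0, 0,0,0,0,0,-0.015,0, 0,0,0,0,0,0,0, 0,0,0,0,0,0,0]'
```

```text
time_s: 8.65
position: [0.5903, 0.1558, 0.1976]
tool_rot: [[0.987, -0.15, -0.057], [-0.161, -0.927, -0.339], [-0.002, 0.344, -0.939]]
ft_force: [-0.4, 0.0, 0.3]
grip_width: 0.0001
time_s: 9.45
position: [0.591, 0.1551, 0.0847]
tool_rot: [[0.987, -0.153, -0.055], [-0.162, -0.927, -0.338], [0.001, 0.343, -0.939]]
ft_force: [-0.2, 0.5, 0.8]
grip_width: -0.0
```

```bash
python3 -m crank '[0,0,0,-0.0019,-0.0118,0,0, 0,0,0,-0.0019,-0.0118,0,0, 0,0,0,-0.0019,-0.0118,0,0, 0,0,0,-0.0019,-0.0118,0,0, 0,0,0,-0.0019,-0.0118,0,0, 0,0,0,-0.0016,-0.0099,0.004,0, 0,0,0,-0.0016,-0.0099,0.004,0, 0,0,0,-0.0016,-0.0099,0.004,0, 0,0,0,-0.0016,-0.0099,0.004,0, 0,0,0,-0.0016,-0.0099,0.004,0, 0,0,0,-0.0016,-0.0099,0.004,0, 0,0,0,0,0,0,0]'; python3 - <<'E'
from h import *
for i,n in enumerate(("top","side")):
    d=get_image(n)["frame"]; c=d[130:310,220:400] if n=="top" else d[170:310,230:410]
    cv2.imwrite(f"pics/c{i}.png",cv2.resize(c,(400,400 if n=="top" else 311),interpolation=cv2.INTER_CUBIC)[:,:,::-1])
a=cv2.imread("pics/c0.png");b=cv2.imread("pics/c1.png");b=cv2.copyMakeBorder(b,0,89,0,0,cv2.BORDER_CONSTANT);cv2.imwrite("pics/f.png",np.hstack([a,b]))
E
```

```text
time_s: 10.65
position: [0.5718, 0.0358, 0.1091]
tool_rot: [[0.987, -0.154, -0.055], [-0.163, -0.927, -0.338], [0.001, 0.343, -0.939]]
ft_force: [-0.1, 0.6, 0.6]
grip_width: 0.0006
```

View pics/f.png

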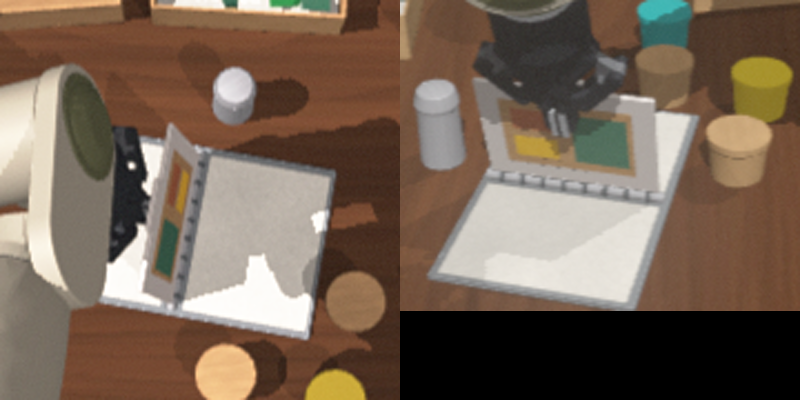

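The card follows and is nearly upright, with the shut fingers on its +y face (side crop (560,120)). I'll continue over the spine on an arc.

```bash
python3 -m crank '[0,0,0,-0.0021,-0.0128,0.002,0, 0,0,0,-0.0021,-0.0128,0.002,0, 0,0,0,-0.0024,-0.0148,-0.002,0, 0,0,0,-0.0024,-0.0148,-0.002,0, 0,0,0,-0.002,-0.0123,-0.006,0, 0,0,0,-0.002,-0.0123,-0.006,0, 0,0,0,-0.0016,-0.0099,-0.009,0, 0,0,0,-0.0016,-0.0099,-0.009,0, 0,0,0,-0.001,-0.0064,-0.011,0, 0,0,0,-0.001,-0.0064,-0.011,0, 0,0,0,0,0,0,0]'; python3 -m crank '[0,0,0,-0.0006,-0.004,-0.0085,0, 0,0,0,-0.0006,-0.004,-0.0085,0, 0,0,0,0,0,-0.005,0, 0,0,0,0,0,-0.004,0, 0,0,0,0,0,-0.003,0, 0,0,0,0,0,0,0]'
```

```text
time_s: 11.85
position: [0.5528, -0.0758, 0.0544]
tool_rot: [[0.987, -0.152, -0.058], [-0.163, -0.927, -0.337], [-0.003, 0.342, -0.94]]
ft_force: [-0.0, 0.2, 0.2]
grip_width: 0.0003
time_s: 12.45
position: [0.5524, -0.0833, 0.0274]
tool_rot: [[0.987, -0.152, -0.055], [-0.162, -0.927, -0.338], [0.0, 0.343, -0.939]]
ft_force: [-0.5, -0.2, 0.9]
grip_width: 0.0005
```

```bash
python3 -m crank '[0,0,0,0,0,-0.0015,0, 0,0,0,0,0,-0.0005,0, 0,0,0,0,0,0,0, 0,0,0,0,0,0,0]';  python3 -m crank '[0,0,0,0,0,-0.0015,0, 0,0,0,0,0,0,0, 0,0,0,0,0,0,0]'; python3 - <<'E'
from h import *
for i,n in enumerate(("top","side")):
    d=get_image(n)["frame"]; c=d[150:330,270:450] if n=="top" else d[170:310,230:410]
    cv2.imwrite(f"pics/c{i}.png",cv2.resize(c,(400,400 if n=="top" else 311),interpolation=cv2.INTER_CUBIC)[:,:,::-1])
a=cv2.imread("pics/c0.png");b=cv2.imread("pics/c1.png");b=cv2.copyMakeBorder(b,0,89,0,0,cv2.BORDER_CONSTANT);cv2.imwrite("pics/g.png",np.hstack([a,b]))
E
```

```text
time_s: 12.85
position: [0.5525, -0.0834, 0.0268]
tool_rot: [[0.987, -0.153, -0.054], [-0.162, -0.927, -0.339], [0.002, 0.344, -0.939]]
ft_force: [-4.2, 0.9, 14.6]
grip_width: -0.0
time_s: 13.15
position: [0.5526, -0.0834, 0.0265]
tool_rot: [[0.987, -0.153, -0.053], [-0.162, -0.926, -0.34], [0.003, 0.344, -0.939]]
ft_force: [-7.7, 3.3, 25.0]
grip_width: -0.0008
```

View pics/g.png

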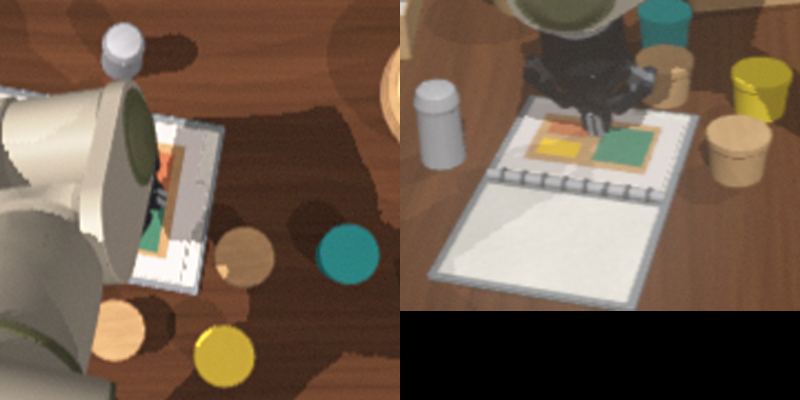

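The card is flat and carries 25 N of press at the stop height, and the pot at (244,256) has not moved. I'll lift straight off, retreat and check once more.

```bash
python3 -m crank '[0,0,0,0,0,0.003,0, 0,0,0,0,0,0.01,0, 0,0,0,0,0,0.03,0, 0,0,0,0,0,0.04,0, 0,0,0,0,0,0.04,0, 0,0,0,-0.01,0.04,0.03,0, 0,0,0,-0.01,0.04,0.02,0, 0,0,0,-0.01,0.04,0,0, 0,0,0,-0.01,0.04,0,0, 0,0,0,-0.01,0.04,0,0, 0,0,0,-0.01,0.04,0,0, 0,0,0,0,0,0,0, 0,0,0,0,0,0,0, 0,0,0,0,0,0,0]'; python3 - <<'E'
from h import *
for i,n in enumerate(("top","side")):
    d=get_image(n)["frame"]; c=d[150:330,240:420] if n=="top" else d[170:310,230:410]
    cv2.imwrite(f"pics/c{i}.png",cv2.resize(c,(400,400 if n=="top" else 311),interpolation=cv2.INTER_CUBIC)[:,:,::-1])
a=cv2.imread("pics/c0.png");b=cv2.imread("pics/c1.png");b=cv2.copyMakeBorder(b,0,89,0,0,cv2.BORDER_CONSTANT);cv2.imwrite("pics/i.png",np.hstack([a,b]))
E
```

```text
time_s: 14.65
position: [0.4928, 0.1553, 0.1963]
tool_rot: [[0.987, -0.153, -0.055], [-0.163, -0.927, -0.338], [0.001, 0.342, -0.94]]
ft_force: [0.1, -0.1, -0.1]
grip_width: 0.0001
```

View pics/i.png

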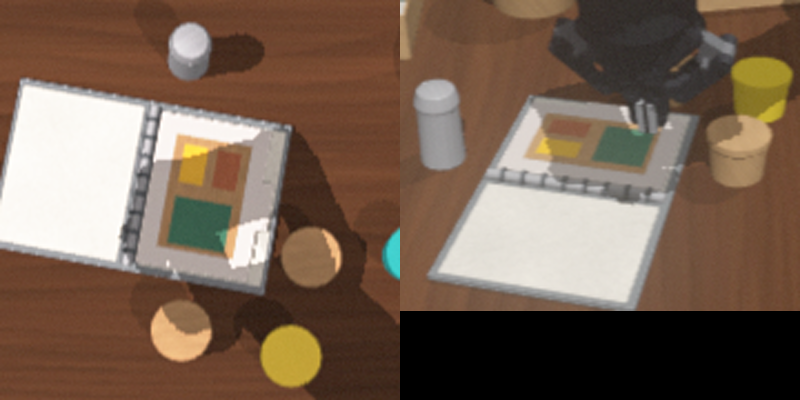

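```bash
python3 -c "
from rig import *;print(close_job())"
```

```text
the job is handed in; nothing more can be done
None
```

I pushed the kraft pot off the bare page with the fingertips, in two stages along the guide's -y. I then turned the card over the spine with the shut fingers and pressed it flat, backed off clear, and handed the job in at about 15 s of the 64 s allowed.

- **Card:** the last pictures show it flat on the page where the pot stood. The final press carried about 25 N at the stop height. I did not compute its end angle as a number.
- **Pot:** it stands upright on the table, its lid rim roughly 10 mm from the guide edge.
- **Bystanders:** the spare pot and shaker look unmoved in the last pictures. The bottle, tomato box and bowls were out of the final crops; the tool was not brought close to them.
- **Arm:** clear of everything, with the force reading back to about zero.
- **Disagreement:** the two camera views differed by up to about 12 mm on the pot's position, so I used the mean. No check failed, and closing the job gave no verdict.

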